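# Start the ultrasonic cleaner at a jeweller's bench

## Robot

A 6-joint arm with a two-finger parallel gripper is mounted at the origin on the work surface. World frame = base frame: x ahead of the robot, y to its left, z up, the work surface at z = 0. Lengths are in m, angles in rad, forces in N, time in s.
With the tool pointing down it reaches from about 0.425 to 0.95 m from the base axis. Payload 14.7 kg.
Tool frame: the origin (TCP) lies on the front face of the gripper's body, between the roots of the fingers; the fingertips stand 73 mm ahead of it and the grasp point (between the pads) lies 54 mm ahead of it (bot.tcp_to_grasp is the distance from the TCP to the grasp point, in m); z points along the fingers, y is the direction in which the jaws open and shut (so a half turn about z gives the same grasp; the last joint's range is limited). The gripper opens to 85 mm and grips with 20 to 120 N. Pads are 22 mm wide; open, the fingers measure 114 mm over their backs; the gripper's body (76 mm by 85 mm) begins 54 mm behind the grasp point. The pads swing forward as they close: fully open they stand 13 mm farther back than shut.
Start: joints at [1.155, 0.48, 1.596, -0, 1.065, -0.047], TCP at [0.234, 0.606, 0.304] pointing down, gripper open.
Joint ranges: [-2.75, 2.75], [-0.82, 2.05], [0.23, 2.67], [-1.56, 4.7], [0.09, 2.69], [-2.92, 2.92]. Speed limits (rad/s): [1.89, 1.89, 2.39, 3.01, 3.01, 3.01].

## Interface

Orientations are given as a 3x3 rotation matrix whose columns are the frame's x, y, z axes.
In Python, from rig import bot gives the robot as it stands.
- The arm moves only by the tool send_rows, never from a script. Its argument "moves" is a list of rows, each a list of 5 numbers: the opening, from -1 (shut) to 1 (fully open), then the shift along the tool's x, y, z in mm, then the turn about the tool's z in rad. In form: [[gripper, x, y, z, yaw], ...]. A call has 1 to 20 rows; each row shifts and turns the pose as measured when the row begins, along the tool's axes as they then stand; what a row does not reach is not made up. A row lasts 1/10 s, in which the tool goes at most 50 mm and 8.59 degrees, less where a joint would pass 70% of its speed; a pose out of reach is approached as far as the arm can. A call is refused whole if a number of a shift passes 50 or a number of a turn 0.15, either way. A call with a gripper value outside its range is refused whole. The fingers move at their own pace and stop on an object; "grip_force" is the grip in N (left out, the last holds). Time passes only in rows, so rows that do not move let the fingers close. It gives the time, the measured TCP pose, the force and the opening at its end, in the units of the state.
- bot.state(): the state, without advancing time (a new reading comes with each control period).
- bot.camera(name): name is "side" or "top" or "wrist"; returns a dict with "frame" (420x560x3 uint8, blue, green, red), "fx", "fy", "cx", "cy" (pixels), "distortion" ([k1, k2, p1, p2, k3] as OpenCV has them; the pictures are not rectified), "world_to_cam" (4x4, takes a point from world to camera coordinates). Camera axes: x right, y down, z forward; pixel columns grow to the right and rows downward; lengths in m; the calibration is good to about 2 mm. A picture is of the moment at which its call begins. There is no depth.
- bot.hand_in(): hands the job in, once; it reports no verdict.
Trained networks look in the newest picture that a camera, given by its name, has taken for a name from the list of things; names that differ only in an ending like _2 or _b are one class to them, and where a whole thing is asked for, a point or a joint stands for the part that bears it (a point fixed in the world has none). Each returns a list of dicts, best first, with "score" (0 to 1); they miss things now and then, are a little off and sometimes report something else, mostly with a low value. They report only what shows in the picture. A call takes as long as a camera call. They do not tell look-alikes from the thing itself.
- bot.look_for(camera, target): "position" ([column, row] in pixels, amid what is visible of it).
- bot.trace(camera, target): "pixels" (420x560 bool, what is visible of it) and "position" ([column, row] in pixels, amid what is visible of it).
- bot.landmark_of(camera, target): "position" ([column, row] in pixels: a listed point, or the origin of a listed thing).
The state is a dict: "clock": time; "q": joint angles; "dq": joint speeds; "joint_torque": joint torques, N m; "tcp_pos": TCP position; "eef_rot": TCP orientation; "ft_force": force on the tool from outside, world axes, zero at the start; "wrist_torque": the same for the moment, N m; "opening": opening from 0.0 (shut) to 1.0 (fully open).
Only numpy, scipy, OpenCV 4.12 (cv2) and the standard library are available. Lean on these libraries where they do the work, as an engineer would, in place of code of your own. Each camera call takes 0.05 s, during which the arm holds its last target. There are 200 camera calls.

## Task

Start the ultrasonic cleaner, using only closed fingers to push and press: first push its open lid fully shut, then tip the paddle rocker on the grey switch box fully over to ON by pressing its raised end (the end beside the white dome), and last press the long bar-shaped key on the cleaner all the way down for a moment and let it come back up. Keep to that order, do not press the square or the round key, do not raise the lid further, and do not pick up or shift any of the things standing about.

Things in the scene. Friction and masses are not known exactly. Their poses are not given: they have to be found in the camera images.
- cleaner: bench-top ultrasonic cleaner, fixed: 200 mm deep (x), 300 mm wide (y), 120 mm high; origin under its centre, x pointing to its back (the hinge side), y to its left. The left 200 mm (y from -50 to +150 mm) is a steel tank with the hinged lid; the right 100 mm (centre line y = -100 mm) is a plastic console with three upright-travelling keys in a row along x, 60 mm apart, in any order
- lid (a joint): lid of the tank, a flat aluminium plate 200 x 200 x 8 mm with a black bar handle on it (handle centre 75 mm from the hinge, 90 mm long in y, 38 mm high above the plate's underside). 0 = shut flat on the tank, grows as it stands open (rad); stands open at 0.45 to 0.85 at first, stays where it is left, and needs less than 8 N at its front to be pushed down
- lid_hinge (a point): fixed point on the lid's hinge axis, at its middle, 120 mm above the bench; the axis runs along the cleaner's y; the lid reaches 200 mm from here to the cleaner's -x side. Its axes are those of the cleaner
- lid_push (a point): point on the lid's upper face, mid-width, near its free front edge: 165 mm from the hinge, 35 mm in from the front edge; moves with the lid, whose shut upper face is 128 mm above the bench
- bar_key (a joint): travel of the long bar-shaped key (the start key): 0 up, 0.006 fully pressed (m)
- bar_key_top (a point): the bar-shaped start key, black, 20 x 46 mm, long side along the cleaner's y. Up (0) its top stands 15 mm above the console; pressed fully it sinks 6 mm. Sprung: about 1 N to start, 4.5 N when fully down; springs back up when let go. Point: centre of its top face, moving with the key; x and y axes as those of the cleaner. 
- square_key (a joint): travel of the square key, 0 up, 0.006 fully pressed (m)
- square_key_top (a point): the square key, black, 26 x 26 mm. Up (0) its top stands 15 mm above the console; pressed fully it sinks 6 mm. Sprung: about 1 N to start, 4.5 N when fully down; springs back up when let go. Point: centre of its top face, moving with the key; x and y axes as those of the cleaner. 
- round_key (a joint): travel of the round key, 0 up, 0.006 fully pressed (m)
- round_key_top (a point): the round key, black, 28 mm across. Up (0) its top stands 15 mm above the console; pressed fully it sinks 6 mm. Sprung: about 1 N to start, 4.5 N when fully down; springs back up when let go. Point: centre of its top face, moving with the key; x and y axes as those of the cleaner. 
- switch_box: low grey bench switch box, fixed, 150 (x) x 90 (y) x 40 mm high; origin under its centre. A black paddle rocker 68 mm long (x) and 40 mm wide sits in the middle of its top between two low cheeks (top 47 mm above the bench); a small white dome (20 mm across, 7 mm high, 62 mm from the middle) on the box's +x end marks the rocker's ON end
- rocker_pivot (a point): fixed point at the centre of the rocker, on its tilt axis (the box's y), 50 mm above the bench; the paddle is 8 mm thick, so its upper face is 4 mm above this. Axes those of the box: +x points to the dome, the ON end
- rocker (a joint): tilt of the rocker (rad): 0 = off, ON end raised by 0.15 rad; 0.30 = on, ON end down by 0.15 rad. Stays where it is left; about 1.5 N pressed 20 mm from the pivot moves it, 3 N at 10 mm
- jar: amber jar with steel cap, 52 mm across, 70 mm tall; origin under its centre (bystander, loose)
- bench_block: square steel block 60 x 60 x 20 mm; origin under its centre (bystander, loose)
- hammer: small hammer lying flat, about 220 mm long; origin under its middle (bystander, loose)
- bur_cup: white ceramic cup, 64 mm across, 75 mm tall; origin under its centre (bystander, loose)
- ring_cone: turned wooden ring cone standing upright, 64 mm foot, 122 mm tall; origin under its centre (bystander, loose)
- dish: small white ceramic bowl, 72 mm across, 30 mm tall; origin under its centre (bystander, loose)
- brush: brush lying flat, about 170 mm long; origin under its middle (bystander, loose)
- wax_block: block of carving wax 70 x 35 x 25 mm; origin under its centre (bystander, loose)
Things that resemble listed ones, but are neither listed nor needed, are in the scene too. There is more than one size of the switch_box; the job needs the larger.

How it is judged:
On the way, in this order (a step that is already met when the one before it is completed fails the run):
1. the lid is pushed fully shut (value of joint lid below 0.04 rad), for 0.2 s.
2. the rocker is tipped fully to ON (value of joint rocker above 0.24 rad and value of joint lid below 0.04 rad), for 0.2 s.
3. the bar-shaped key is pressed down (all of step 2 and value of joint bar_key above 0.0045 m), for 0.1 s.
At the end, for the whole second after the job is handed in: lid shut (joint under 0.04 rad), rocker on (over 0.24 rad), all three keys back up (under 1.5 mm down), every bystander within 30 mm of where it began (all of step 2 and value of joint each of bar_key, square_key, round_key below 0.0015 m and distance of each of jar, bench_block, hammer, bur_cup, ring_cone, dish, brush, wax_block from where it was at the start of the episode below 0.03 m); the robot touches nothing.
It fails at once if the rocker is tipped to ON while the lid is still open (value of joint rocker above 0.2 rad and value of joint lid above 0.08 rad).
It fails at once if the bar-shaped key is pressed before the rocker is on and the lid is shut (value of joint bar_key above 0.003 m and (value of joint rocker below 0.2 rad or value of joint lid above 0.08 rad)).
It fails at once if the square or the round key is pressed (value of joint any of square_key, round_key above 0.003 m).
It fails at once if the lid is raised further open (value of joint lid above 0.95 rad).
It fails at once if a bystander is lifted, carried or shifted more than 30 mm (distance of any of jar, bench_block, hammer, bur_cup, ring_cone, dish, brush, wax_block from where it was at the start of the episode above 0.03 m).
It also fails if it takes over 53 s, if anything falls off the work surface, if the arm or the gripper's body presses on something with over 40 N, if the wrist force passes 120 N, or if a joint passes its speed limit or range.

## Working session

There is one attempt and no reset: what is moved stays moved. The work goes in short steps, Python scripts to look and compute and a tool call to move; the robot and the scene stay as the last step left them, time stands still between calls to the robot, and variables do not carry over. Pictures are saved under pics/ and viewed, about 8 in all and at most 12, crops included, and the job is handed in when it is done.

Besides the shell and the picture viewer there is one more tool, called after "Call:" as a command line: name --pt "numbers of a row" for each row, then --argument value for the rest. send_rows: Moves the arm, as the interface text tells. Its arguments: {"type":"object","properties":{"moves":{"type":"array","items":{"type":"array","items":{"type":"number"}}},"grip_force":{"type":"number"}},"required":["moves"]}

```bash
mkdir -p pics; cat > h.py <<'E'
import numpy as np, cv2
from rig import bot
def ray(c,p):
    K=np.array([[c["fx"],0,c["cx"]],[0,c["fy"],c["cy"]],[0,0,1]])
    u=cv2.undistortPoints(np.array([[p]],float),K,np.array(c["distortion"]))[0,0]
    T=np.array(c["world_to_cam"]); R=T[:3,:3]; t=T[:3,3]
    return -R.T@t, R.T@np.array([u[0],u[1],1])
def atz(c,p,z):
    o,d=ray(c,p); return o+d*(z-o[2])/d[2]
def proj(c,P):
    K=np.array([[c["fx"],0,c["cx"]],[0,c["fy"],c["cy"]],[0,0,1]])
    T=np.array(c["world_to_cam"])
    return cv2.projectPoints(np.array(P,float).reshape(-1,3),cv2.Rodrigues(T[:3,:3])[0],T[:3,3],K,np.array(c["distortion"]))[0][:,0]
E
python3 - <<'E'
from h import *
fs=[]
for n in("top","side"):
    c=bot.camera(n); fs.append(c["frame"]); cv2.imwrite(f"pics/{n}0.png",c["frame"])
    for t,z in [("cleaner",0),("lid_hinge",.12),("lid_push",None),("bar_key_top",.135),("square_key_top",.135),("round_key_top",.135),("switch_box",0),("rocker_pivot",.05),("jar",0),("ring_cone",0),("bur_cup",0),("dish",0)]:
        for r in bot.landmark_of(n,t)[:3]:
            print(n,t,round(r["score"],2),np.round(r["position"]), None if z is None else atz(c,r["position"],z).round(3))
print(bot.state()["clock"],np.round(bot.state()["eef_rot"],3))
E
```

```text
top cleaner 0.72 [243. 198.] [0.59  0.089 0.   ]
top lid_hinge 0.82 [216. 164.] [0.676 0.157 0.12 ]
top lid_hinge 0.5 [226. 205.] [0.55  0.127 0.12 ]
top lid_push 0.64 [226. 206.] None
top lid_push 0.41 [245. 199.] None
top bar_key_top 0.44 [268. 161.] [ 0.678 -0.001  0.135]
top square_key_top 0.57 [276. 179.] [ 0.625 -0.024  0.135]
top round_key_top 0.72 [279. 141.] [ 0.739 -0.032  0.135]
top round_key_top 0.24 [244. 198.] [0.568 0.073 0.135]
top round_key_top 0.19 [362. 161.] [ 0.675 -0.278  0.135]
top switch_box 0.67 [366. 206.] [ 0.556 -0.308  0.   ]
top switch_box 0.66 [295. 256.] [ 0.398 -0.076  0.   ]
top rocker_pivot 0.97 [368. 203.] [ 0.559 -0.308  0.05 ]
top rocker_pivot 0.96 [298. 261.] [ 0.383 -0.084  0.05 ]
top jar 0.76 [316. 196.] [ 0.59 -0.15  0.  ]
top ring_cone 0.63 [217. 166.] [0.696 0.175 0.   ]
top ring_cone 0.52 [280. 140.] [ 0.78  -0.035  0.   ]
top ring_cone 0.19 [224. 205.] [0.565 0.152 0.   ]
top bur_cup 0.74 [224. 207.] [0.56  0.153 0.   ]
top bur_cup 0.53 [361. 159.] [ 0.71  -0.299  0.   ]
top dish 0.83 [370. 272.] [ 0.342 -0.315  0.   ]
side cleaner 0.8 [2
[... 215 characters left out ...]
5 -0.005  0.135]
side round_key_top 0.56 [267. 188.] [ 0.558 -0.03   0.135]
side round_key_top 0.51 [172. 178.] [0.326 0.091 0.135]
side switch_box 0.81 [212. 249.] [ 0.384 -0.077  0.   ]
side switch_box 0.74 [300. 297.] [ 0.555 -0.299  0.   ]
side rocker_pivot 0.81 [305. 289.] [ 0.561 -0.309  0.05 ]
side rocker_pivot 0.76 [217. 240.] [ 0.399 -0.092  0.05 ]
side rocker_pivot 0.31 [290. 400.] [ 0.428 -0.558  0.05 ]
side jar 0.91 [290. 252.] [ 0.583 -0.157  0.   ]
side ring_cone 0.92 [339. 204.] [ 0.786 -0.035  0.   ]
side bur_cup 0.88 [351. 281.] [ 0.698 -0.298  0.   ]
side dish 0.8 [223. 331.] [ 0.346 -0.328  0.   ]
1.3 [[-0.933  0.36  -0.   ]
 [ 0.36   0.933 -0.   ]
 [ 0.    -0.    -1.   ]]
```

View pics/top0.png

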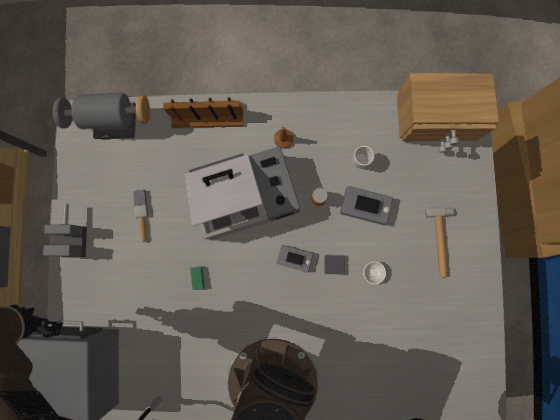

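View pics/side0.png

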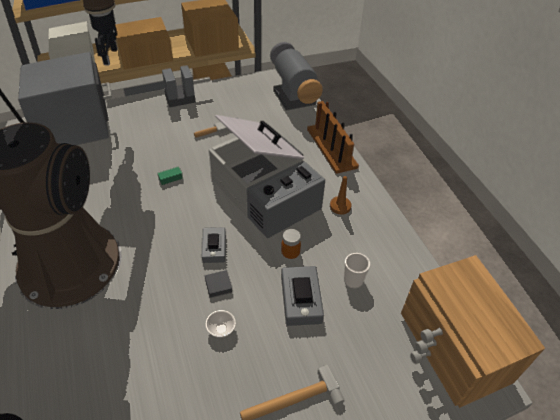

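```bash
python3 - <<'E'
from h import *
a=cv2.imread("pics/top0.png");b=cv2.imread("pics/side0.png")
A=cv2.resize(a[130:245,180:400],None,fx=3.5,fy=3.5,interpolation=2)[:,:790]
cv2.imwrite("pics/c1.png",A)
cv2.imwrite("pics/c2.png",cv2.resize(b[105:330,190:380],None,fx=2.6,fy=2.6,interpolation=2))
T=bot.camera("top");S=bot.camera("side")
def tri(p,q):
    (o1,d1),(o2,d2)=ray(T,p),ray(S,q)
    k=np.linalg.lstsq(np.c_[d1,-d2],o2-o1,rcond=None)[0]
    x,y=o1+k[0]*d1,o2+k[1]*d2
    return ((x+y)/2).round(3),round(np.linalg.norm(x-y),4)
for n in["lid_push","lid_hinge","bar_key_top","square_key_top","rocker_pivot","round_key_top","brush","hammer"]:
    X,Y=bot.landmark_of("top",n),bot.landmark_of("side",n)
    for x in X[:2]:
        for y in Y[:1]: print(n,x["position"],y["position"],tri(x["position"],y["position"]))
E
```

```text
lid_push [224.7, 207.3] [281.1, 142.5] (array([0.59 , 0.107, 0.173]), np.float64(0.1093))
lid_push [364.5, 205.4] [281.1, 142.5] (array([ 0.511, -0.225,  0.451]), np.float64(0.0144))
lid_hinge [217.7, 163.1] [279.7, 144.2] (array([0.672, 0.156, 0.113]), np.float64(0.0165))
bar_key_top [269.5, 161.5] [304.1, 170.8] (array([ 0.676, -0.004,  0.14 ]), np.float64(0.0))
bar_key_top [280.3, 198.5] [304.1, 170.8] (array([ 0.603, -0.051,  0.195]), np.float64(0.0946))
square_key_top [272.8, 177.4] [284.9, 175.9] (array([ 0.622, -0.013,  0.145]), np.float64(0.0105))
square_key_top [216.5, 162.7] [284.9, 175.9] (array([ 0.709,  0.189, -0.057]), np.float64(0.0215))
rocker_pivot [295.8, 259.3] [304.3, 286.0] (array([ 0.501, -0.139, -0.122]), np.float64(0.2566))
rocker_pivot [367.0, 205.1] [304.3, 286.0] (array([ 0.556, -0.304,  0.054]), np.float64(0.0093))
brush [145.6, 218.0] [217.7, 129.6] (array([0.528, 0.405, 0.019]), np.float64(0.0063))
hammer [436.3, 241.1] [289.6, 398.4] (array([ 0.437, -0.536, -0.004]), np.float64(0.0004))
```

View pics/c1.png

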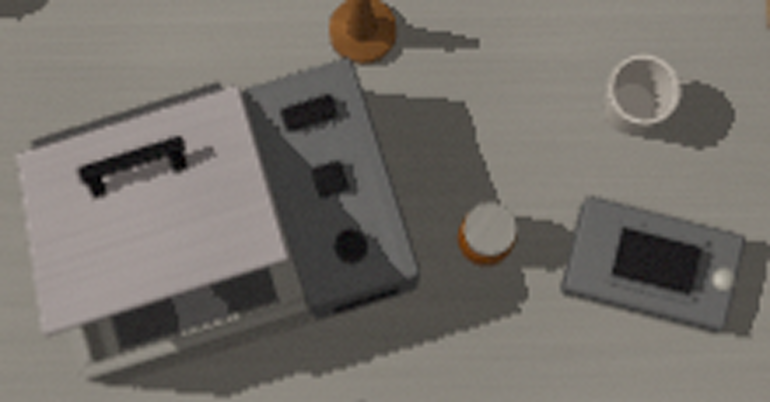

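View pics/c2.png

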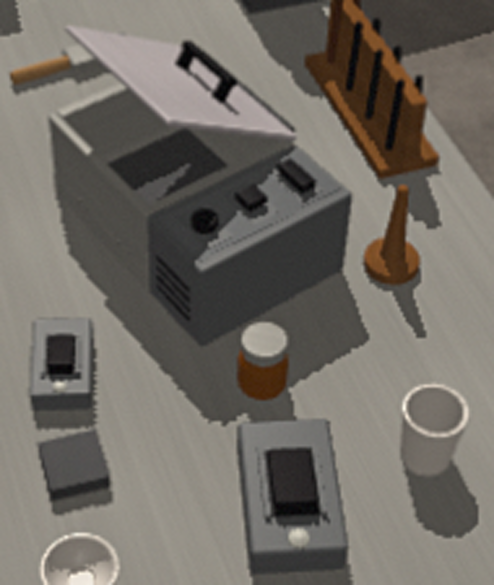

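```bash
python3 - <<'E'
from h import *
T=bot.camera("top");S=bot.camera("side")
def tri(p,q):
    (o1,d1),(o2,d2)=ray(T,p),ray(S,q)
    k=np.linalg.lstsq(np.c_[d1,-d2],o2-o1,rcond=None)[0]
    x,y=o1+k[0]*d1,o2+k[1]*d2
    return ((x+y)/2).round(3),round(np.linalg.norm(x-y),4)
print("lidFL",tri([192.9,224.9],[216.2,115.8]),"FR",tri([261.4,203.7],[254.6,151.9]))
K=[atz(T,p,.135) for p in([269.2,162.3],[274.5,181.2],[280.3,200.3])]
K2=[atz(S,p,.135) for p in([304,172.7],[286.3,180.8],[268.5,189.4])]
print(np.round(K,3),np.round(K2,3))
b=atz(T,[367.5,204.6],.054);d=atz(T,[386.5,209.5],.045)
b2=atz(S,[303,289.5],.054);d2=atz(S,[304.8,311.5],.045)
for x,y in((b,d),(b2,d2)): print(x.round(3),y.round(3),np.linalg.norm((y-x)[:2]),np.arctan2(*(y-x)[1::-1]))
for n,t in(("top","bar_key_top"),("side","bar_key_top"),("top","rocker_pivot"),("side","rocker_pivot")):
    c=T if n=="top" else S
    m=max([r for r in bot.trace(n,t)],key=lambda r:r["pixels"].sum() if r["score"]>.3 else 0); print(n,t,m["position"],m["pixels"].sum()) if m else 0
E
```

```text
lidFL (array([0.486, 0.202, 0.227]), np.float64(0.002)) FR (array([0.54 , 0.015, 0.229]), np.float64(0.0006))
[[ 0.675 -0.003  0.135]
 [ 0.617 -0.018  0.135]
 [ 0.56  -0.035  0.135]] [[ 0.675 -0.007  0.135]
 [ 0.617 -0.021  0.135]
 [ 0.561 -0.037  0.135]]
[ 0.553 -0.304  0.054] [ 0.538 -0.365  0.045] 0.06287927144840609 -1.8183905667820792
[ 0.554 -0.313  0.054] [ 0.538 -0.367  0.045] 0.05625310087801594 -1.8658160522049154Traceback (most recent call last):
  File "<stdin>", line 17, in <module>
ValueError: max() iterable argument is empty
```

Bar key is the rear one (top 269,162), with the square in the middle and the round in front. The larger switch box is at top (367,205), dome at (386,209), against the small one at (295,257). The lid stands at about 0.56 rad. Now moving over the lid.

Call:
send_rows --pt "-1 -20 -15 -18 0" --pt "-1 -30 -24 -15 0" --pt "-1 -34 -26 0 0" --pt "-1 -34 -26 0 0" --pt "-1 -34 -26 0 0" --pt "-1 -34 -26 0 0" --pt "-1 -34 -26 0 0" --pt "-1 -34 -26 0 0" --pt "-1 -34 -26 0 0" --pt "-1 -34 -26 0 0" --pt "-1 -34 -26 0 0" --pt "-1 -34 -26 0 0" --pt "-1 -30 -26 0 0" --pt "-1 -15 -15 0 0"

```text
clock: 3.75
tcp_pos: [0.5271, 0.1174, 0.3391]
eef_rot: [[-0.935, 0.355, 0.005], [0.355, 0.935, 0.003], [-0.004, 0.005, -1.0]]
ft_force: [-0.5, 1.2, 0.7]
opening: 0.005
```

```bash
cat > g.py <<'E'
import sys
from h import *
s=bot.state(); p=np.array(s["tcp_pos"]);R=np.array(s["eef_rot"])
t=np.array([float(v) for v in sys.argv[1:4]])+[0,0,.073]  # tip target
print(s["clock"],p.round(4),"tip z",p[2]-.073,"F",np.round(s["ft_force"],1),"op",s["opening"],"dq",np.abs(s["dq"]).max().round(2))
print("tool mm",((t-p)@R*1000).round(1))
E
python3 g.py .529 .111 .255
```

```text
3.75 [0.5271 0.1174 0.3391] tip z 0.26606313191672776 F [-0.5  1.2  0.7] op 0.004648922348887082 dq 0.39
tool mm [-3.9 -5.3 11.1]
```

Call:
send_rows --pt "-1 -3 -4 20 0" --pt "-1 0 0 15 0" --pt "-1 0 0 15 0" --pt "-1 0 0 15 0" --pt "-1 0 0 15 0" --pt "-1 0 0 15 0" --pt "-1 0 0 15 0" --pt "-1 0 0 15 0" --pt "-1 0 0 8 0" --pt "-1 0 0 4 0"

```text
clock: 4.75
tcp_pos: [0.5332, 0.1082, 0.1999]
eef_rot: [[-0.933, 0.361, 0.012], [0.361, 0.933, 0.003], [-0.01, 0.007, -1.0]]
ft_force: [-15.7, -2.1, 71.1]
opening: -0.0
```

```bash
python3 g.py .529 .111 .127
```

```text
4.75 [0.5332 0.1082 0.1999] tip z 0.1268672371139994 F [-15.7  -2.1  71.1] op -0.00023247685767094407 dq 0.05
tool mm [ 4.9  1.1 -0.2]
```

Call:
send_rows --pt "-1 0 0 -3 0" --pt "-1 0 0 -10 0" --pt "-1 0 0 -30 0" --pt "-1 0 0 -30 0" --pt "-1 -12 -28 -5 0" --pt "-1 -16 -37 0 0" --pt "-1 -16 -37 0 0" --pt "-1 -16 -37 0 0" --pt "-1 -16 -37 0 0" --pt "-1 -16 -37 0 0" --pt "-1 -16 -37 0 0" --pt "-1 -16 -37 0 0" --pt "-1 -16 -37 0 0" --pt "-1 -16 -37 0 0" --pt "-1 -16 -37 0 0" --pt "-1 0 0 0 0"

```text
clock: 6.35
tcp_pos: [0.5538, -0.3426, 0.2974]
eef_rot: [[-0.934, 0.356, 0.031], [0.356, 0.934, -0.002], [-0.03, 0.009, -1.0]]
ft_force: [0.6, 0.8, 0.4]
opening: 0.006
```

```bash
python3 g.py .548 -.329 .065; python3 - <<'E'
from h import *
T=bot.camera("top");W=bot.camera("wrist")
cv2.imwrite("pics/w1.png",np.vstack([W["frame"][:,:],cv2.resize(T["frame"][130:245,180:380],(560,322))])[:,:][:742])
cv2.imwrite("pics/w1.png",np.hstack([cv2.resize(W["frame"],(400,300)),cv2.resize(T["frame"][130:245,180:400],(400,209))[:209].copy() if 0 else cv2.copyMakeBorder(cv2.resize(T["frame"][130:245,180:400],(400,209)),0,91,0,0,0)]))
cv2.imwrite("pics/w1f.png",W["frame"])
for n,c in(("wrist",W),("top",T)):
  for r in bot.landmark_of(n,"rocker_pivot")[:2]: print(n,r["score"],r["position"],atz(c,r["position"],.05).round(4))
E
```

```text
6.35 [ 0.5538 -0.3426  0.2974] tip z 0.224364992284818 F [0.6 0.8 0.4] op 0.006320970692072646 dq 0.04
tool mm [ 15.1   9.1 159.1]
wrist 0.92 [309.3, 172.8] [ 0.5538 -0.3048  0.05  ]
top 0.97 [368.0, 202.6] [ 0.5598 -0.3068  0.05  ]
top 0.91 [296.7, 259.3] [ 0.3879 -0.0808  0.05  ]
```

View pics/w1.png

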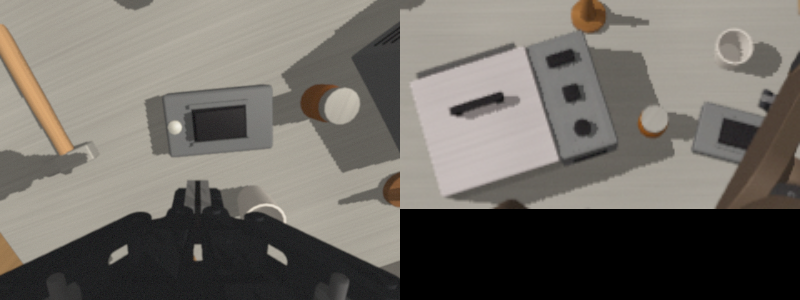

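Call:
send_rows --pt "-1 4 2 25 0" --pt "-1 5 3 35 0" --pt "-1 5 3 35 0" --pt "-1 4 2 30 0" --pt "-1 0 0 15 0" --pt "-1 0 0 5 0" --pt "-1 0 0 0 0"

```text
clock: 7.25
tcp_pos: [0.547, -0.312, 0.1513]
eef_rot: [[-0.938, 0.344, 0.033], [0.344, 0.939, -0.001], [-0.031, 0.011, -0.999]]
ft_force: [0.8, 0.1, 0.4]
opening: -0.0
```

```bash
python3 g.py .546 -.327 .067
```

```text
7.25 [ 0.547  -0.312   0.1513] tip z 0.0783249393874197 F [0.8 0.1 0.4] op -2.5858308405734476e-06 dq 0.01
tool mm [ -3.9 -14.5  11.3]
```

Call:
send_rows --pt "-1 -2 -7 0 0" --pt "-1 -2 -7 2 0" --pt "-1 0 0 0 0"

```text
clock: 7.55
tcp_pos: [0.5475, -0.3276, 0.1523]
eef_rot: [[-0.939, 0.342, 0.037], [0.342, 0.94, -0.003], [-0.035, 0.01, -0.999]]
ft_force: [-0.4, 0.1, 0.2]
opening: 0.003
```

```bash
python3 g.py .546 -.327 .05
```

```text
7.55 [ 0.5475 -0.3276  0.1523] tip z 0.07926853308341895 F [-0.4  0.1  0.2] op 0.0025053443948296083 dq 0.02
tool mm [ 2.7 -0.2 29.2]
```

Call:
send_rows --pt "-1 1 0 8 0" --pt "-1 0 0 8 0" --pt "-1 0 0 6 0" --pt "-1 0 0 5 0" --pt "-1 0 0 4 0" --pt "-1 0 0 2 0" --pt "-1 0 0 1 0"

```text
clock: 8.25
tcp_pos: [0.5483, -0.3289, 0.1232]
eef_rot: [[-0.939, 0.343, 0.04], [0.343, 0.939, -0.006], [-0.04, 0.009, -0.999]]
ft_force: [-10.1, 3.1, 26.3]
opening: -0.007
```

```bash
python3 g.py .546 -.327 .05
```

```text
8.25 [ 0.5483 -0.3289  0.1232] tip z 0.05015127453760765 F [-10.1   3.1  26.3] op -0.006682285906191925 dq 0.01
tool mm [2.8 1.  0. ]
```

Call:
send_rows --pt "-1 0 0 -5 0" --pt "-1 0 0 -20 0" --pt "-1 0 0 -40 0" --pt "-1 0 0 -40 0" --pt "-1 0 0 -30 0" --pt "-1 0 0 0 0"

```text
clock: 8.85
tcp_pos: [0.5421, -0.327, 0.2607]
eef_rot: [[-0.939, 0.342, 0.037], [0.343, 0.939, -0.003], [-0.035, 0.01, -0.999]]
ft_force: [0.3, -0.4, -0.4]
opening: 0.002
```

```bash
python3 - <<'E'
from h import *
W=bot.camera("wrist");S=bot.camera("side")
cv2.imwrite("pics/w2.png",np.hstack([cv2.resize(W["frame"],(480,360)),cv2.resize(S["frame"][250:340,260:340],(320,360),interpolation=2)]))
E
python3 g.py .673 -.005 .17
```

```text
8.95 [ 0.5409 -0.3262  0.2572] tip z 0.18415263332520532 F [ 0.2 -0.4 -0.4] op -0.0002969652832948691 dq 0.03
tool mm [-13.6 346.8  18.4]
```

View pics/w2.png

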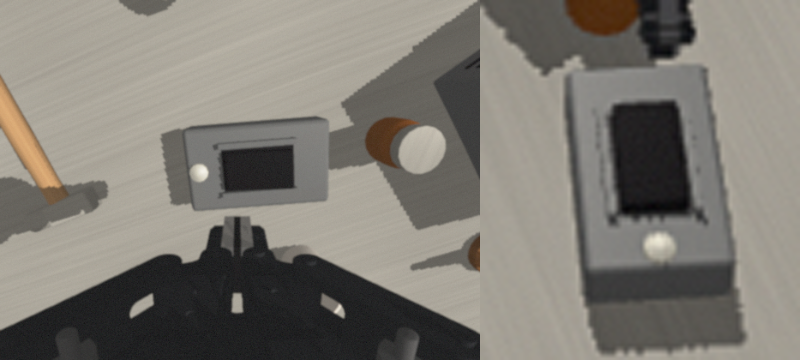

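The rocker bottomed at 26 N with tip z 0.050, and the paddle's raised end by the dome now lies low. On to the bar key.

Call:
send_rows --pt "-1 0 22 -5 0" --pt "-1 -1 36 0 0" --pt "-1 -2 36 0 0" --pt "-1 -2 36 0 0" --pt "-1 -2 36 0 0" --pt "-1 -2 36 0 0" --pt "-1 -2 36 0 0" --pt "-1 -2 36 0 0" --pt "-1 0 30 0 0" --pt "-1 0 15 0 0" --pt "-1 0 0 0 0" --pt "-1 0 0 0 0"

```text
clock: 10.15
tcp_pos: [0.6596, -0.0182, 0.2444]
eef_rot: [[-0.939, 0.344, 0.006], [0.344, 0.939, 0.006], [-0.003, 0.008, -1.0]]
ft_force: [0.0, -0.1, -0.8]
opening: -0.004
```

```bash
python3 g.py .673 -.005 .15; python3 - <<'E'
from h import *
c=bot.camera("wrist"); cv2.imwrite("pics/w3.png",c["frame"])
for t in("bar_key_top","square_key_top","round_key_top"):
  for r in bot.landmark_of("wrist",t)[:2]: print(t,round(r["score"],2),r["position"],atz(c,r["position"],.135).round(4))
print(np.array(bot.state()["eef_rot"])[:,2])
E
```

```text
10.15 [ 0.6596 -0.0182  0.2444] tip z 0.17136374343859184 F [ 0.  -0.1 -0.8] op -0.0037589110520875775 dq 0.01
tool mm [-7.9 16.8 21.5]
bar_key_top 0.95 [312.5, 255.2] [ 0.6742 -0.0011  0.135 ]
square_key_top 0.63 [250.5, 179.9] [ 0.6208 -0.0188  0.135 ]
round_key_top 0.66 [180.6, 78.6] [ 0.5602 -0.0332  0.135 ]
[ 0.00745025  0.00641309 -0.99995168]
```

View pics/w3.png

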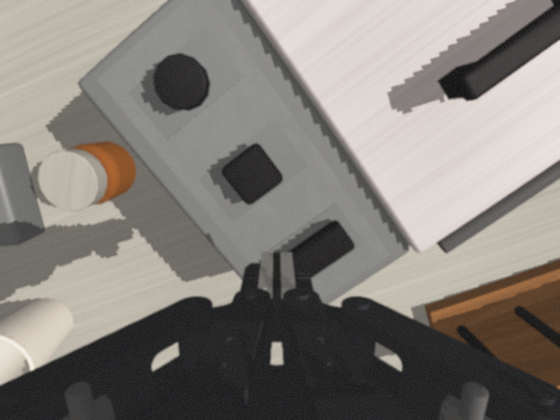

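Call:
send_rows --pt "-1 -5 9 0 0" --pt "-1 -5 9 0 0" --pt "-1 0 0 15 0" --pt "-1 0 0 8 0" --pt "-1 0 0 0 0"

```text
clock: 10.85
tcp_pos: [0.6774, -0.0063, 0.2213]
eef_rot: [[-0.937, 0.348, 0.009], [0.348, 0.937, 0.006], [-0.006, 0.009, -1.0]]
ft_force: [0.3, -0.6, 0.4]
opening: 0.001
```

```bash
python3 g.py .675 -.004 .1285
```

```text
10.85 [ 0.6774 -0.0063  0.2213] tip z 0.14826131752330934 F [ 0.3 -0.6  0.4] op 0.0007834382040191556 dq 0.0
tool mm [ 3.2  1.1 19.8]
```

Call:
send_rows --pt "-1 3 1 6 0" --pt "-1 0 0 6 0" --pt "-1 0 0 4 0" --pt "-1 0 0 3 0" --pt "-1 0 0 2 0" --pt "-1 0 0 1 0"

```text
clock: 11.45
tcp_pos: [0.6747, -0.0042, 0.2014]
eef_rot: [[-0.937, 0.348, 0.01], [0.348, 0.937, 0.006], [-0.007, 0.009, -1.0]]
ft_force: [-7.6, 0.0, 15.8]
opening: 0.002
```

```bash
python3 g.py .675 -.004 .1285
```

```text
11.45 [ 0.6747 -0.0042  0.2014] tip z 0.12839629991447343 F [-7.6  0.  15.8] op 0.001977247012085258 dq 0.01
tool mm [-0.2  0.3 -0.1]
```

Call:
send_rows --pt "-1 0 0 0 0" --pt "-1 0 0 0.5 0" --pt "-1 0 0 0 0" --pt "-1 0 0 -5 0" --pt "-1 0 0 -20 0" --pt "-1 0 0 -40 0" --pt "-1 0 0 -40 0" --pt "-1 0 0 -40 0" --pt "-1 0 0 0 0" --pt "-1 0 0 0 0"

```text
clock: 12.45
tcp_pos: [0.6726, -0.0053, 0.3521]
eef_rot: [[-0.937, 0.349, 0.009], [0.349, 0.937, 0.006], [-0.006, 0.009, -1.0]]
ft_force: [-0.2, -1.1, 0.0]
opening: -0.002
```

```bash
python3 g.py .675 -.004 .1285; python3 - <<'E'
from h import *
S=bot.camera("side")
a=cv2.imread("pics/side0.png")
f=lambda i:cv2.resize(i[105:330,190:380],None,fx=2.1,fy=2.6,interpolation=2)
cv2.imwrite("pics/f.png",np.hstack([f(a),f(S["frame"])]))
E
```

```text
12.45 [ 0.6726 -0.0053  0.3521] tip z 0.2790597831995947 F [-0.2 -1.1  0. ] op -0.0016262999179443448 dq 0.04
tool mm [ -1.    0.8 150.6]
```

View pics/f.png

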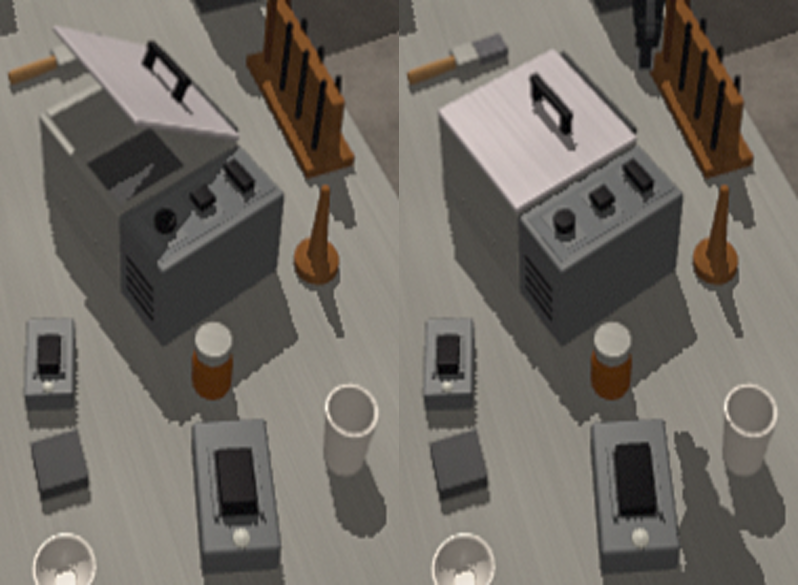

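Side view before and after: the lid is flat, the rocker's dome end is down (its far end now stands up), all three keys are up, and the bystanders haven't moved. Handing in.

```bash
python3 -c "
from rig import bot
print(bot.hand_in())"
```

```text
the job is handed in; nothing more can be done
None
```

I did all three steps in order with closed fingers and handed the job in at about 12.5 s; the hand-in gives no verdict.

- **Lid:** pushed shut until it stopped, with the fingertips at 127 mm. The wrist force reached about 71 N, more than needed but under the 120 N limit.
- **Rocker:** the larger switch box's rocker was pressed near its dome end until it bottomed at 26 N, with the fingertips at 50 mm.
- **Bar key:** the rear key on the console was pressed to 128.4 mm at 16 N, about 6.6 mm below its nominal top. I held it about 0.3 s and then released it.

In the last side view the lid is flat, the rocker's dome end is down and the three keys are up. The bystanders in that crop are unmoved; the large hammer lies outside it and was not rechecked, though the arm never came near it. The arm is clear, with wrist force near zero.

The rocker angle and key travel are inferred from the contact heights, forces and pictures, because the joint values can't be read directly. The early detector readings for the lid points and the square and round keys disagreed between cameras, so I used lid corners and key centres picked from the pictures instead. The bar key and rocker were then refined with the wrist camera.

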